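# Shelter the wax pot behind the splash flap

## Robot

A 6-joint arm with a two-finger parallel gripper is mounted at the origin on the work surface. World frame = base frame: x ahead of the robot, y to its left, z up, the work surface at z = 0. Lengths are in m, angles in rad, forces in N, time in s.
With the tool pointing down it reaches from about 0.325 to 0.85 m from the base axis. Payload 4.4 kg.
Tool frame: the origin (TCP) lies at the very end of the fingers, on their centre line; the grasp point (between the pads) lies 19 mm behind it; z points along the fingers, y is the line along which they close (so a half turn about z gives the same grasp; the last joint's range is limited). The gripper opens to 94 mm and grips with 3 to 60 N. Pads are 16 mm wide; open, the fingers measure 119 mm over their backs; the gripper's body (75 mm by 177 mm) begins 78 mm behind the grasp point.
Start: joints at [1.145, 0.207, 1.542, -0, 1.393, -0.15], TCP at [0.156, 0.553, 0.205] pointing down, gripper open.
Joint ranges: [-2.73, 2.73], [-0.86, 2.22], [0.23, 2.46], [-1.11, 4.25], [0.08, 2.63], [-2.82, 2.82]. Speed limits (rad/s): [2.79, 2.79, 3.14, 3.14, 3.14, 3.14].

## Interface

Orientations are given as a rotation vector (axis times angle).
In Python, from bench import env gives the robot as it stands.
- The arm moves only by the tool play_rows, never from a script. Its argument "plan" is a list that holds one entry, the list of rows, each a list of 7 numbers: the turn, a rotation vector about the tool's x, y, z in rad, then the shift along the tool's x, y, z in m, then the opening, from -1 (shut) to 1 (fully open), so that 0 is half open. A call has exactly 10 rows; each row is the pose to reach, as a shift and turn from the pose commanded when the call began, along the tool's axes at that moment; what a row does not reach only later rows make up. A row lasts 1/8 s, in which the tool goes at most 62.5 mm and 10.7 degrees, less where a joint would pass 70% of its speed; a pose out of reach is approached as far as the arm can. A call with a gripper value outside its range is refused whole. The fingers move at their own pace and stop on an object; "grip_force" is the grip in N (left out, the last holds). Time passes only in rows, so rows that repeat a pose let the fingers close, or fill a call up. It gives the time, the measured TCP pose, the force, the opening and the grip force at its end, in the units of the state.
- env.read_state(): the state, without advancing time (a new reading comes with each control period).
- env.grab_frame(name): name is "scene" or "side" or "wrist"; returns the picture (480x640x3 uint8, red, green, blue); there is no depth.
- env.camera_params(name): a dict with "K" (3x3 intrinsics, pixels), "R" (3x3) and "t" (3): a world point X has camera coordinates R X + t. Camera axes: x right, y down, z forward; pixel columns grow to the right and rows downward; lengths in m; the calibration is good to about 2 mm. A picture is of the moment at which its call begins: read the wrist's pose just before it. camera_params takes no time and is no camera call; for the wrist camera it gives the pose at the moment of the call.
- env.finish_job(): hands the job in; it is judged then, once.
The state is a dict: "time_s": time; "joints": joint angles; "qvel": joint speeds; "effort": joint torques, N m; "ee_pos": TCP position; "ee_rot": TCP orientation; "force": force on the tool from outside, world axes, zero at the start; "torque": the same for the moment, N m; "grip_width": finger opening in m; "finger_force": force on a finger pad.
Only numpy, scipy, OpenCV 4.12 (cv2) and the standard library are available. Lean on these libraries where they do the work, as an engineer would, in place of code of your own. Each camera call takes 0.05 s, during which the arm holds its last target. There are 200 camera calls.

## Task

Slide the lidded wax pot along the warming plate, without lifting it, from its waiting ring to the ring beside the hinged splash flap, so that it stands wholly inside that ring mark. Then take the flap by its bar and swing it up smoothly, neither dropping nor flinging it nor letting it go over onto the pot, to its balance point where it stands straight up and would fall neither way. Finish while still gripping the flap still at that point, with the jar, tumbler and brush left where they were.

Things in the scene. Friction and masses are not known exactly. Their poses are not given: they have to be found in the camera images.
- plate: steel warming plate fixed to the bench, 290 mm (x) by 310 mm (y), flat top 30 mm above the bench. Origin on the bench surface, 25 mm in -y of the plate's middle. Its x runs along the flap's hinge line, its y from the flap towards the two waiting rings at (-65, 110) and (65, 110) mm; the ring beside the flap is at (0, -60). Rings are flat dark circles, 57 mm radius
- ring_flap (a point): centre of the ring beside the flap, on the plate's top face: where the pot must go
- pot: lidded aluminium pot on either waiting ring, base 84 mm across, 62 mm high to the top of its fixed lid, 0.4 to 0.85 kg, two small side lugs reaching 56 mm from the axis. Origin at the centre of its underside. An upright dark wooden knob, 22 mm in diameter and 34 mm tall, stands on the lid's middle
- pot_knob (a point): centre of the top of the pot's knob, 96 mm above the pot's underside
- flap (a joint): angle of the splash flap about its hinge: 0 lying flat on its rests, pointing away from the rings (at the start); 1.571 standing straight up, its balance point (centre of mass right above the hinge); above that it leans over the pot and falls that way, stop at 2.3. The hinge is nearly free: let go elsewhere, the flap falls
- flap_hinge (a point): middle of the flap's hinge line (along the plate's x), 50 mm above the bench, 145 mm from the plate's origin in the plate's -y. The flap: plywood panel 200 mm wide, 8 mm thick, from 12 to 135 mm from the hinge line, with two steel arms (130 mm apart, 10 mm square) that carry a round bar; 0.34 to 0.54 kg in all. Lying down, the bar is 50 mm above the bench; upright, 230 mm
- flap_bar (a point): middle of the flap's round bar, 12 mm in diameter and 140 mm long, parallel to the hinge line and 180 mm from it; 39 mm of free space between the bar and the panel's edge, 120 mm between the arms; the bar can turn within a grip
- jar: bystander: closed amber jar, 64 mm across and 85 mm high, on the other waiting ring. Origin at the centre of its underside
- tumbler: bystander: glass tumbler, 72 mm across and 100 mm high, on the bench left of the plate
- brush: bystander: hand brush lying on the bench beyond the plate
Mind the look-alikes: they are no part of the job. What is shaped like the pot but turquoise or yellow is not meant.

How it is judged:
By the outcome, as a careful person would: the job done as asked, in the order asked, and still so for the second after the job is handed in, while the arm keeps its last pose, push and grip.
It also fails if it takes over 54 s, if anything falls off the work surface, if the arm or the gripper's body presses on something with over 40 N, if the wrist force passes 120 N, or if a joint passes its speed limit or range.

## Working session

There is one attempt and no reset: what is moved stays moved. The work goes in short steps, Python scripts to look and compute and a tool call to move; the robot and the scene stay as the last step left them, time stands still between calls to the robot, and variables do not carry over. Pictures are saved under pics/ and viewed, at most 10 in all, crops included, and the job is handed in when it is done.

Besides the shell and the picture viewer there is one more tool, called after "Call:" as name(argument=value, ...), one argument or row to a line, values as JSON. play_rows: Moves the arm, as the interface text tells. Its arguments: {"type":"object","properties":{"plan":{"type":"array","items":{"type":"array","items":{"type":"array","items":{"type":"number"}}}},"grip_force":{"type":"number"}},"required":["plan"]}

```bash
mkdir -p pics; ls; python3 - <<'E'
from bench import env
import cv2
print(env.read_state())
for n in("scene","side"):
    im=env.grab_frame(n); cv2.imwrite(f"pics/{n}0.png",im[:,:,::-1])
    p=env.camera_params(n); print(n,{k:v.round(4).tolist() for k,v in p.items()})
E
```

```text
pics
{'time_s': 0.0, 'joints': array([ 1.14547045e+00,  2.07376721e-01,  1.54293889e+00,  3.64916771e-06,
        1.39349067e+00, -1.50480487e-01]), 'qvel': array([ 0.00110598,  0.00146965,  0.00076215, -0.00049814, -0.00103283,
       -0.00059792]), 'effort': array([-7.60046532e-04, -3.70886564e+01, -2.81415939e+01,  6.95610582e-02,
        3.63248808e-02, -1.67717258e-04]), 'ee_pos': array([0.15571947, 0.55268301, 0.20432253]), 'ee_rot': array([-0.43028275, -3.11134691,  0.00333177]), 'force': array([-0.11261497,  0.97432517,  0.20369714]), 'torque': array([ 0.01579454,  0.00515334, -0.01094539]), 'finger_force': 0.0, 'grip_width': 0.0939866339764063}
scene {'K': [[524.7408, 0.0, 305.9585], [0.0, 524.7408, 233.9123], [0.0, 0.0, 1.0]], 'R': [[0.093, 0.9956, -0.0075], [0.6984, -0.0706, -0.7122], [-0.7096, 0.061, -0.7019]], 't': [-0.1177, -0.3025, 1.5605]}
side {'K': [[505.2805, 0.0, 321.805], [0.0, 505.2805, 243.5932], [0.0, 0.0, 1.0]], 'R': [[0.8726, -0.4883, -0.0127], [-0.2439, -0.4132, -0.8774], [0.4232, 0.7687, -0.4796]], 't': [-0.4324, 0.2589, 0.8678]}
```

View pics/scene0.png

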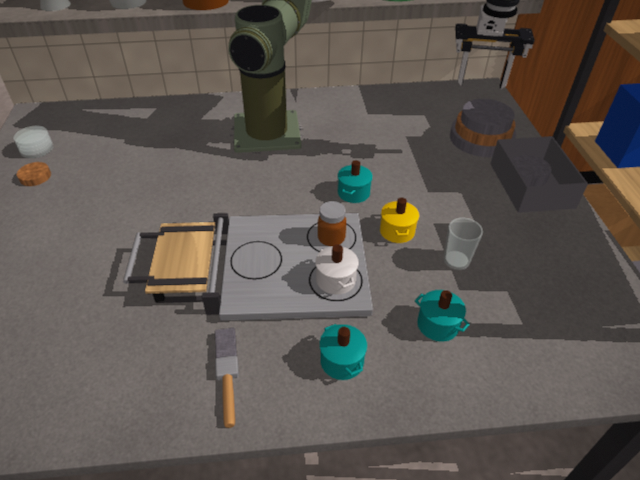

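View pics/side0.png

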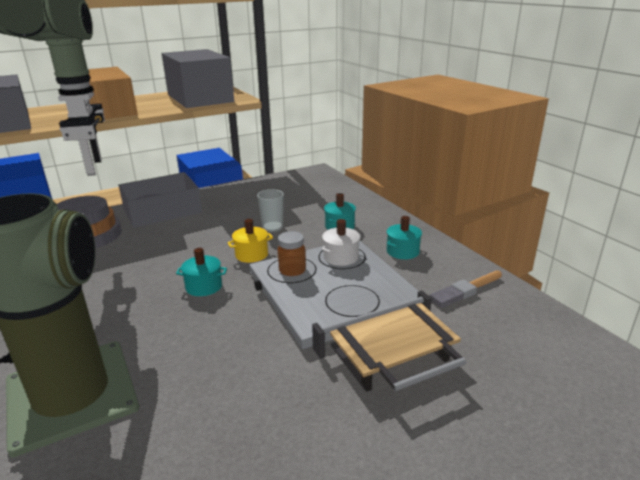

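The pot candidates in the scene view are the white/aluminium pot (337,272), turquoise pots at (354,183), (343,352) and (441,316), and a yellow pot at (399,222). Only the bare aluminium one stands on a waiting ring, with the jar (332,225) on the other, so it is the one meant. The ring beside the flap is at (257,260) and the bar is at about (134,258). I'll confirm this in an enlarged crop.

```bash
python3 - <<'E'
import cv2
im=cv2.imread("pics/scene0.png")
cv2.imwrite("pics/c1.png",cv2.resize(im[200:330,120:380],None,fx=3,fy=3,interpolation=cv2.INTER_CUBIC))
im=cv2.imread("pics/side0.png")
cv2.imwrite("pics/c2.png",cv2.resize(im[210:395,240:500],None,fx=3,fy=3,interpolation=cv2.INTER_CUBIC))
E
```

```text
(no output)
```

View pics/c1.png

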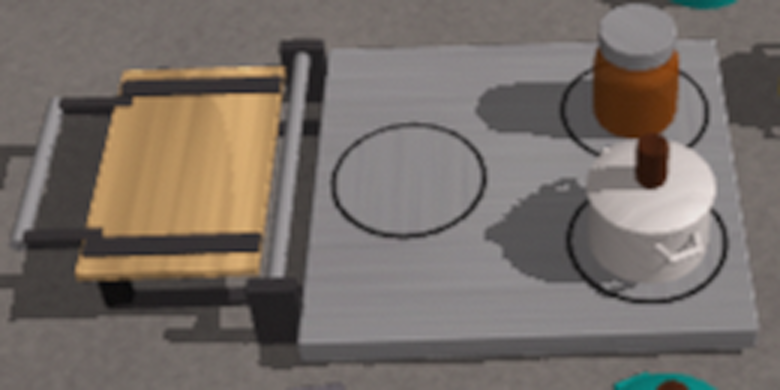

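View pics/c2.png

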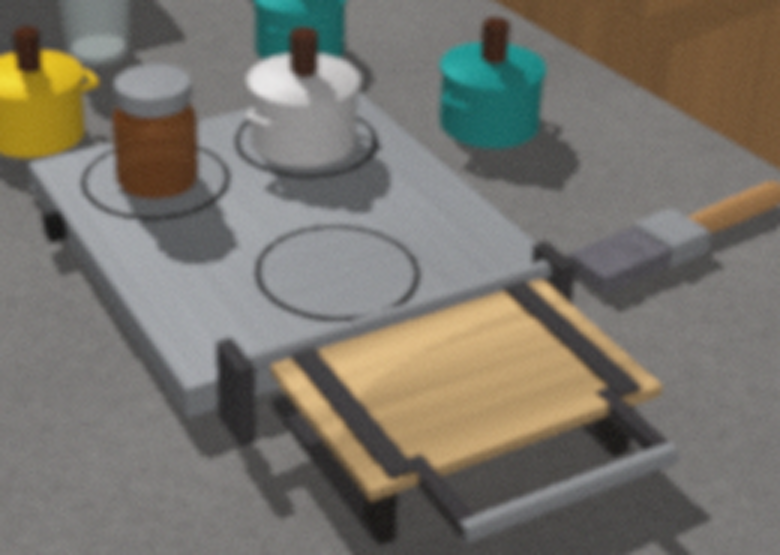

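Confirmed: the aluminium pot is at crop1 (652,210), on the ring farther from the robot. The knob top is at about (653,141) in crop 1 and (304,34) in crop 2. The bar runs from (55,100) to (18,240) in crop 1 and from (468,528) to (672,452) in crop 2.

```bash
cat > h.py <<'E'
from bench import env
import numpy as np, cv2
from scipy.spatial.transform import Rotation as Ro
def ray(n,uv,p=None):
    p=p or env.camera_params(n); uv=np.atleast_2d(uv).astype(float)
    d=np.c_[uv,np.ones(len(uv))]@np.linalg.inv(p["K"]).T@p["R"]
    return -p["R"].T@p["t"],d
def plane(n,uv,z,p=None):
    o,d=ray(n,uv,p); return o+d*((z-o[2])/d[:,2])[:,None]
def tri(a,b):
    P=[env.camera_params(n)for n in("scene","side")]
    M=[p["K"]@np.c_[p["R"],p["t"]]for p in P]
    X=cv2.triangulatePoints(M[0],M[1],np.array(a,float).reshape(2,1),np.array(b,float).reshape(2,1)).ravel()
    return X[:3]/X[3]
def circ(P):
    A=np.c_[2*P[:,:2],np.ones(len(P))]; s=np.linalg.lstsq(A,(P[:,:2]**2).sum(1),rcond=None)[0]
    return s[:2],np.sqrt(s[2]+s[:2]@s[:2])
c1=lambda u,v:((u+.5)/3-.5+120,(v+.5)/3-.5+200)
c2=lambda u,v:((u+.5)/3-.5+240,(v+.5)/3-.5+210)
E
python3 - <<'E'
from h import *
np.set_printoptions(precision=4,suppress=True)
for n,f,pts in(("scene",c1,[(332,181),(487,181),(409,123),(409,238),(355,140),(463,222)]),("side",c2,[(257,272),(418,272),(333,226),(338,318)])):
    print(n,"ring",circ(plane(n,[f(*q)for q in pts],.03)))
    im=cv2.imread(f"pics/{n}0.png",0)
    c=np.mean([f(*q)for q in pts[:2]],0); vv,uu=np.mgrid[:480,:640]
    m=(im<75)&(abs(uu-c[0])<30)&(abs(vv-c[1])<22)
    if m.sum()>20:
        k=plane(n,np.c_[uu[m],vv[m]],.03); r,R=circ(k); 
        for _ in range(3):
            k=k[abs(np.hypot(*(k[:,:2]-r).T)-R)<.006]; r,R=circ(k)
        print(" mask",r,R,len(k))
print("pot ring",circ(plane("scene",[c1(*q)for q in[(568,240),(726,240),(650,300),(590,282),(700,290)]],.03)))
print("jar ring",circ(plane("scene",[c1(*q)for q in[(562,112),(708,110),(585,75),(690,75),(575,135)]],.03)))
for nm,a,b in(("knob",(653,141),(304,34)),("barA",(56,100),(468,528)),("barB",(18,239),(672,452))):print(nm,tri(c1(*a),c2(*b)))
print("bar z.05",plane("scene",[c1(56,100),c1(18,239)],.05),plane("side",[c2(468,528),c2(672,452)],.05))
print("knob z.126",plane("scene",c1(653,141),.126),plane("side",c2(304,34),.126))
print("plate",plane("scene",[c1(*q)for q in[(328,47),(715,41),(754,330),(301,345)]],.03))
E
```

```text
scene ring (array([ 0.539 , -0.0417]), np.float64(0.057750419363548994))
 mask [ 0.5389 -0.0426] 0.055267662405759296 119
side ring (array([ 0.5451, -0.0414]), np.float64(0.05550087638823628))
pot ring (array([0.614 , 0.1239]), np.float64(0.055884644616061324))
jar ring (array([0.4834, 0.1329]), np.float64(0.05545357610144473))
knob [0.6146 0.123  0.1274]
barA [ 0.458  -0.3039  0.0552]
barB [ 0.5929 -0.3124  0.054 ]
bar z.05 [[ 0.4504 -0.3043  0.05  ]
 [ 0.5876 -0.3122  0.05  ]] [[ 0.4625 -0.3021  0.05  ]
 [ 0.5976 -0.3117  0.05  ]]
knob z.126 [[0.6107 0.125  0.126 ]] [[0.6157 0.1212 0.126 ]]
plate [[ 0.3896 -0.103   0.03  ]
 [ 0.4139  0.2052  0.03  ]
 [ 0.7002  0.1843  0.03  ]
 [ 0.6827 -0.1177  0.03  ]]
```

```bash
cat >> h.py <<'E'
np.set_printoptions(precision=4,suppress=True)
def to(p,yaw):
    s=env.read_state(); R=Ro.from_rotvec(s["ee_rot"])
    c,n=np.cos(yaw),np.sin(yaw); G=Ro.from_matrix(np.array([[-c,-n,0],[-n,c,0],[0,0,-1]]).T.T)
    G=Ro.from_matrix(np.array([[-c,-n,0],[-n,c,0],[0,0,-1]]))
    print("turn",(R.inv()*G).as_rotvec(),"shift",R.inv().apply(np.array(p)-s["ee_pos"]))
E
python3 - <<'E'
from h import *
to((.613,.123,.23),-.064)
E
```

```text
turn [-0.002  -0.0005 -0.2109] shift [-0.5567 -0.2896 -0.0252]
```

Call:
play_rows(
  plan=[
    [[0,0,-0.02,-0.04,-0.02,-0.02,1],[0,0,-0.04,-0.09,-0.047,-0.025,1],[0,0,-0.06,-0.145,-0.075,-0.025,1],[0,0,-0.08,-0.2,-0.104,-0.025,1],[0,0,-0.1,-0.255,-0.133,-0.025,1],[0,0,-0.12,-0.31,-0.161,-0.025,1],[0,0,-0.14,-0.365,-0.19,-0.025,1],[0,0,-0.16,-0.42,-0.218,-0.025,1],[0,0,-0.18,-0.475,-0.247,-0.025,1],[0,0,-0.21,-0.52,-0.27,-0.025,1]],
  ],
)

```text
time_s: 1.35
ee_pos: [0.5844, 0.1504, 0.2298]
ee_rot: [-0.102, -3.139, 0.0]
force: [0.9, -0.1, 0.0]
grip_width: 0.0941
finger_force: 0.0
```

```bash
python3 - <<'E'
from h import *
to((.613,.123,.21),-.064)
E
```

```text
turn [-0.0001 -0.0009 -0.0012] shift [-0.0303 -0.0254  0.0198]
```

Call:
play_rows(
  plan=[
    [[0,0,0,-0.015,-0.012,0.005,0.2],[0,0,0,-0.03,-0.025,0.01,0.2],[0,0,0,-0.03,-0.025,0.01,0.2],[0,0,0,-0.03,-0.025,0.01,0.2],[0,0,0,-0.03,-0.025,0.01,0.2],[0,0,0,-0.03,-0.025,0.01,0.2],[0,0,0,-0.03,-0.025,0.01,0.2],[0,0,0,-0.03,-0.025,0.01,0.2],[0,0,0,-0.03,-0.025,0.01,0.2],[0,0,0,-0.03,-0.025,0.01,0.2]],
  ],
)

```text
time_s: 2.6
ee_pos: [0.6116, 0.1255, 0.2204]
ee_rot: [-0.102, -3.14, 0.0]
force: [0.0, -0.5, -0.1]
grip_width: 0.0562
finger_force: 0.0
```

```bash
python3 - <<'E'
from h import *
s=env.read_state();print(s["ee_pos"],s["ee_rot"],s["force"])
p=env.camera_params("wrist"); im=env.grab_frame("wrist"); cv2.imwrite("pics/w1.png",im[:,:,::-1])
import pickle; pickle.dump(p,open("w1.pkl","wb"))
pr=lambda X:(lambda c:(c[:2]/c[2]))(p["K"]@(p["R"]@np.array(X)+p["t"]))
print("pred knob",pr((.613,.123,.126)),"tcp",pr(s["ee_pos"]),"ringflap",pr((.541,-.042,.03)),"C",-p["R"].T@p["t"])
E
```

```text
[0.6116 0.1255 0.2204] [-0.1019 -3.1399  0.    ] [ 0.0411 -0.4565 -0.1049]
pred knob [312.4862 242.7616] tcp [315.1048 290.9376] ringflap [114.7461 145.6002] C [0.5446 0.1313 0.3991]
```

View pics/w1.png

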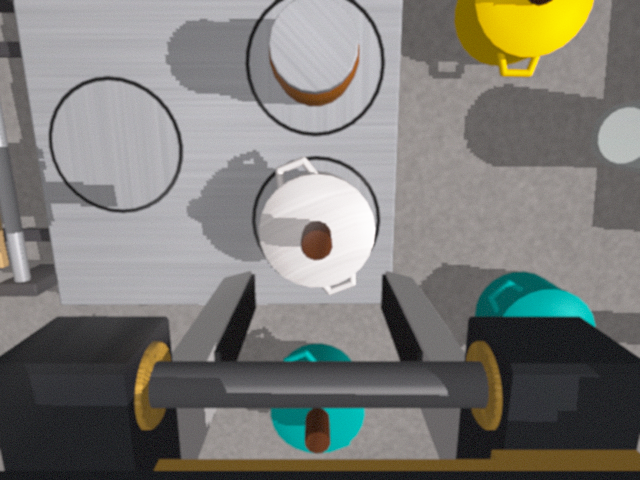

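The wrist view shows the aluminium pot (316,230) with its knob at about (316,240). The target ring is at (116,145), empty and fully visible. The jar is at (315,55). Next I'll measure the knob and the rings from this view.

```bash
python3 - <<'E'
from h import *
import pickle; p=pickle.load(open("w1.pkl","rb"))
im=cv2.imread("pics/w1.png"); b,g,r=[im[...,i].astype(int) for i in range(3)]
m=((r-b)>25)&(r<170); m[:215]=0;m[270:]=0;m[:,:290]=0;m[:,345:]=0
ys,xs=np.where(m); print("knob bbox",xs.min(),xs.max(),ys.min(),ys.max())
for y in range(ys.min(),ys.max()+1,2): q=xs[ys==y]; print(y,q.min(),q.max(),im[y,316])
gray=im.max(2); vv,uu=np.mgrid[:480,:640]
def ring(c,sel):
    m=(gray<60)&(abs(uu-c[0])<80)&(abs(vv-c[1])<80)&sel
    k=plane("w",np.c_[uu[m],vv[m]],.03,p)[:,:2]; r0=plane("w",c,.03,p)[0,:2]
    for t in(.012,.006,.003):
        k=k[abs(np.hypot(*(k-r0).T)-.0565)<t]; r0,R=circ(k)
    print("ring",r0,R,len(k))
ring((116,145),uu>0)
ring((316,217),(uu<262)|(uu>375)|((vv<165)&(uu>320)))
ring((315,64),(uu<262)|(uu>365)|(vv>110))
E
```

```text
knob bbox 301 331 225 259
225 324 324 [68 74 85]
227 321 326 [63 66 86]
229 317 328 [58 63 83]
231 310 329 [ 61  72 109]
233 307 329 [ 63  76 116]
235 305 329 [ 49  66 107]
237 304 330 [ 47  67 107]
239 302 331 [ 44  69 108]
241 302 331 [ 37  61 101]
243 301 331 [ 43  68 107]
245 302 331 [ 33  54 101]
247 302 331 [31 55 97]
249 302 330 [32 56 99]
251 303 329 [32 55 95]
253 304 329 [30 54 96]
255 306 327 [41 58 96]
257 308 324 [32 53 93]
259 313 319 [102 111 134]
ring [ 0.5419 -0.0416] 0.055134083776785844 517
ring [0.6172 0.1243] 0.055126476235599194 157
ring [0.4873 0.1322] 0.05512045901353482 511
```

```bash
python3 - <<'E'
from h import *
import pickle; p=pickle.load(open("w1.pkl","rb"))
k=plane("w",(316,244.6),.126,p)[0]; print(k)
a=np.array([.5419,-.0416])
print("rings dir", np.arctan2(*(np.array([.6172,.1243])-np.array([.4873,.1322]))[::-1]))
to((k[0],k[1],.1),-.063)
E
```

```text
[0.6144 0.1252 0.126 ]
rings dir -0.06074120048794646
turn [-0.     -0.0001 -0.0019] shift [-0.0029 -0.0001  0.1204]
```

Call:
play_rows(
  plan=[
    [[0,0,0,-0.003,0,0.02,0.2],[0,0,0,-0.003,0,0.05,0.2],[0,0,0,-0.003,0,0.08,0.2],[0,0,0,-0.003,0,0.105,0.2],[0,0,0,-0.003,0,0.119,0.2],[0,0,0,-0.003,0,0.119,0.2],[0,0,0,-0.003,0,0.119,-0.3],[0,0,0,-0.003,0,0.119,-1],[0,0,0,-0.003,0,0.119,-1],[0,0,0,-0.003,0,0.119,-1]],
  ],
  grip_force=15,
)

```text
time_s: 3.9
ee_pos: [0.615, 0.1248, 0.1021]
ee_rot: [0.101, 3.139, -0.002]
force: [-0.6, -2.0, 2.7]
grip_width: 0.0216
finger_force: 15.0
```

Call:
play_rows(
  plan=[
    [[0,0,0,0,0,0,-1],[0,0,0,0,0,0,-1],[0,0,0,0,0,0,-1],[0,0,0,0,0,0,-1],[0,0,0,0,0,0.001,-1],[0,0,0,0,0,0.001,-1],[0,0,0,0,0,0.001,-1],[0,0,0,0,0,0.001,-1],[0,0,0,0,0,0.001,-1],[0,0,0,0,0,0.001,-1]],
  ],
  grip_force=15,
)

```text
time_s: 5.15
ee_pos: [0.6151, 0.1247, 0.1019]
ee_rot: [0.102, 3.139, -0.002]
force: [-2.1, -4.8, 8.5]
grip_width: 0.0213
finger_force: 15.0
```

```bash
python3 - <<'E'
from h import *
s=env.read_state(); p=s["ee_pos"];print(p,s["ee_rot"],s["force"],s["finger_force"])
to((p[0]-.0725,p[1]-.1668,p[2]),-.061)
E
```

```text
[0.6151 0.1247 0.1019] [ 0.1017  3.1387 -0.0019] [-2.0741 -4.8072  8.5032] 15.002054125070572
turn [-0.0012  0.0013 -0.0038] shift [ 0.0616 -0.1711  0.0001]
```

Call:
play_rows(
  plan=[
    [[0,0,0,0.0005,-0.0015,-0.0003,-1],[0,0,0,0.0015,-0.0045,-0.0003,-1],[0,0,0,0.004,-0.011,-0.0003,-1],[0,0,0,0.007,-0.0195,-0.0003,-1],[0,0,0,0.0105,-0.029,-0.0003,-1],[0,0,0,0.0145,-0.04,-0.0003,-1],[0,0,0,0.0185,-0.0515,-0.0003,-1],[0,0,0,0.0227,-0.063,-0.0003,-1],[0,0,0,0.0268,-0.0745,-0.0003,-1],[0,0,0,0.0308,-0.0855,-0.0003,-1]],
  ],
)

```text
time_s: 6.4
ee_pos: [0.5799, 0.0444, 0.102]
ee_rot: [0.102, 3.136, 0.008]
force: [3.2, 5.0, 5.5]
grip_width: 0.0212
finger_force: 15.0
```

Call:
play_rows(
  plan=[
    [[0,0,0,0.0041,-0.0115,0,-1],[0,0,0,0.0082,-0.023,0,-1],[0,0,0,0.0122,-0.034,0,-1],[0,0,0,0.016,-0.045,0,-1],[0,0,0,0.02,-0.0555,0,-1],[0,0,0,0.0235,-0.065,0,-1],[0,0,0,0.0265,-0.074,0,-1],[0,0,0,0.029,-0.0805,0,-1],[0,0,0,0.0303,-0.0845,0,-1],[0,0,0,0.0308,-0.0856,0,-1]],
  ],
)

```text
time_s: 7.65
ee_pos: [0.544, -0.0389, 0.102]
ee_rot: [0.103, 3.135, 0.008]
force: [2.0, 4.4, 4.2]
grip_width: 0.0216
finger_force: 15.0
```

```bash
python3 - <<'E'
from h import *
s=env.read_state(); p=s["ee_pos"];print(p,s["ee_rot"],s["force"],s["finger_force"])
to((.6151-.0725,.1247-.1668,p[2]),-.061)
for n in("scene","side"): cv2.imwrite(f"pics/{n}1.png",env.grab_frame(n)[:,:,::-1])
a=cv2.imread("pics/scene1.png")[180:340,120:390]; b=cv2.imread("pics/side1.png")[200:360,240:510]
cv2.imwrite("pics/p1.png",cv2.resize(np.vstack([a,b]),None,fx=1.85,fy=1.85,interpolation=cv2.INTER_CUBIC))
E
```

```text
[ 0.544  -0.0389  0.102 ] [0.1026 3.1353 0.0077] [2.0417 4.4365 4.2495] 15.00125303864479
turn [ 0.0051  0.0044 -0.0045] shift [ 0.0012 -0.0032 -0.    ]
```

View pics/p1.png

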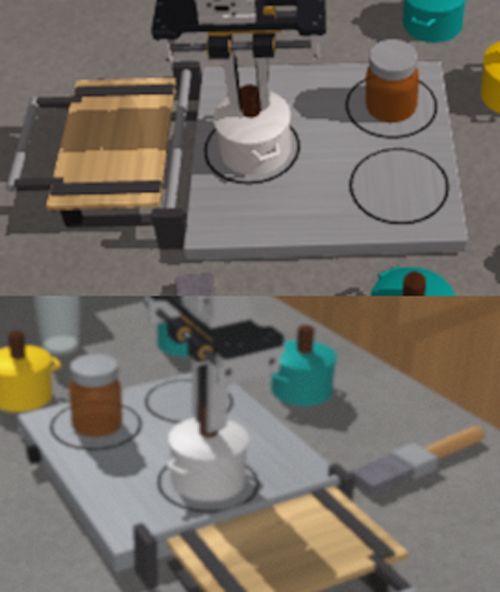

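Scene (252,140 in the top half) and side views both show the pot inside the target ring, a few mm short towards +y. The jar and the flap are untouched. A small nudge will centre it.

Call:
play_rows(
  plan=[
    [[0,0,0,0.0003,-0.001,0,-1],[0,0,0,0.0007,-0.002,0,-1],[0,0,0,0.0011,-0.003,0,-1],[0,0,0,0.0014,-0.004,0,-1],[0,0,0,0.0014,-0.004,0,-1],[0,0,0,0.0014,-0.004,0,-1],[0,0,0,0.0014,-0.004,0,-1],[0,0,0,0.0014,-0.004,0,-1],[0,0,0,0.0014,-0.004,0,-1],[0,0,0,0.0014,-0.004,0,-1]],
  ],
)

```text
time_s: 9.0
ee_pos: [0.5423, -0.0427, 0.102]
ee_rot: [0.102, 3.136, 0.007]
force: [1.7, 4.6, 6.7]
grip_width: 0.0215
finger_force: 15.0
```

Call:
play_rows(
  plan=[
    [[0,0,0,0,0,0,-0.4],[0,0,0,0,0,0,0.0],[0,0,0,0,0,0,0.1],[0,0,0,0,0,0,0.1],[0,0,0,0,0,-0.015,0.1],[0,0,0,0,0,-0.04,0.1],[0,0,0,0,0,-0.07,0.1],[0,0,0,0,0,-0.09,0.1],[0,0,0,0,0,-0.1,0.1],[0,0,0,0,0,-0.1,0.1]],
  ],
)

```text
time_s: 10.25
ee_pos: [0.5409, -0.0455, 0.2019]
ee_rot: [0.102, 3.138, -0.001]
force: [-0.9, 0.5, -0.4]
grip_width: 0.0513
finger_force: 0.0
```

```bash
python3 - <<'E'
from h import *
s=env.read_state();print(s["ee_pos"],s["ee_rot"],s["grip_width"])
p=env.camera_params("wrist"); im=env.grab_frame("wrist"); cv2.imwrite("pics/w2.png",im[:,:,::-1])
import pickle; pickle.dump(p,open("w2.pkl","wb"))
to((.52,-.308,.15),-.061)
im=im[...,::-1]; b,g,r=[im[...,i].astype(int) for i in range(3)]
pr=lambda X:(lambda c:(c[:2]/c[2]))(p["K"]@(p["R"]@np.array(X)+p["t"]))
k=pr((.5419,-.0416,.126)); print("pred knob",k)
vv,uu=np.mgrid[:480,:640]
m=((r-b)>25)&(r<170)&(abs(uu-k[0])<30)&(abs(vv-k[1])<30); ys,xs=np.where(m)
w=[(xs[ys==y].min(),xs[ys==y].max(),y)for y in np.unique(ys)]; q=max(w,key=lambda t:t[1]-t[0]); rad=(q[1]-q[0]+1)/2
c=((q[0]+q[1])/2,ys.max()+.5-rad); print(q,ys.max(),c,plane("w",c,.126,p))
c0=pr((.5419,-.0416,.03)); gray=im.max(2)
m=(gray<60)&(abs(uu-c0[0])<90)&(abs(vv-c0[1])<90)
K=plane("w",np.c_[uu[m],vv[m]],.03,p)[:,:2]; r0=np.array([.5419,-.0416])
for t in(.01,.006,.003):
    K=K[abs(np.hypot(*(K-r0).T)-.0555)<t]; r0,R=circ(K)
print(r0,R,len(K))
E
```

```text
[ 0.5409 -0.0455  0.2019] [ 0.1018  3.1379 -0.0007] 0.05133765418066238
turn [-0.     -0.0001 -0.0039] shift [ 0.0031 -0.2635  0.0507]
pred knob [322.3004 248.4533]
(np.int64(307), np.int64(339), np.int64(245)) 264 (np.float64(323.0), np.float64(248.0)) [[ 0.5416 -0.0411  0.126 ]]
[ 0.542  -0.0415] 0.0550816639836462 344
```

View pics/w2.png

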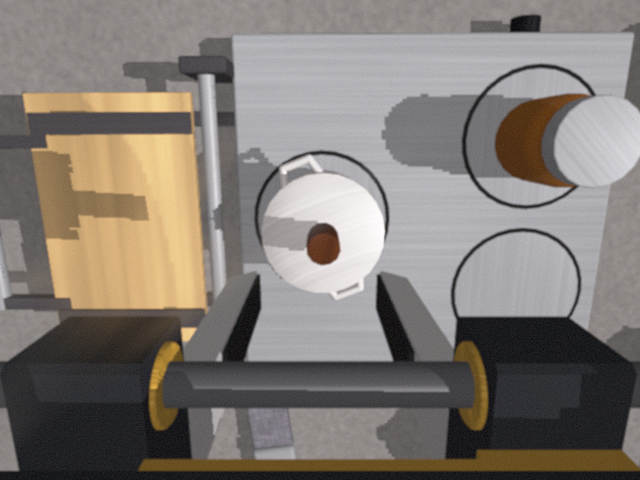

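The wrist view shows the pot centred in its ring to about 0.5 mm: knob (.5416,-.0411) against ring (.542,-.0415). The jar stands in its ring. Next, the bar.

Call:
play_rows(
  plan=[
    [[0,0,0,0,-0.01,0,-0.15],[0,0,0,0,-0.035,0,-0.15],[0,0,0,0,-0.075,0,-0.15],[0,0,0,-0.001,-0.12,0.01,-0.15],[0,0,0,-0.001,-0.165,0.02,-0.15],[0,0,0,-0.002,-0.205,0.035,-0.15],[0,0,0,-0.002,-0.24,0.045,-0.15],[0,0,0,-0.002,-0.262,0.05,-0.15],[0,0,0,-0.002,-0.262,0.05,-0.15],[0,0,0,-0.002,-0.262,0.05,-0.15]],
  ],
)

```text
time_s: 11.55
ee_pos: [0.5256, -0.306, 0.1509]
ee_rot: [0.101, 3.14, 0.001]
force: [-0.2, 1.0, 0.4]
grip_width: 0.0401
finger_force: 0.0
```

```bash
python3 - <<'E'
from h import *
s=env.read_state();print(s["ee_pos"],s["ee_rot"],s["grip_width"])
p=env.camera_params("wrist"); im=env.grab_frame("wrist"); cv2.imwrite("pics/w3.png",im[:,:,::-1])
import pickle; pickle.dump(p,open("w3.pkl","wb"))
pr=lambda X:(lambda c:(c[:2]/c[2]))(p["K"]@(p["R"]@np.array(X)+p["t"]))
for u in(-.065,0,.065): print(pr(np.array([.5257+u*.998,-.3061-u*.061,.05])))
E
```

```text
[ 0.5256 -0.306   0.1509] [0.1008 3.1399 0.0011] 0.04006986231025173
[315.3792 140.0292]
[315.8685 238.3526]
[316.3087 326.7986]
```

View pics/w3.png

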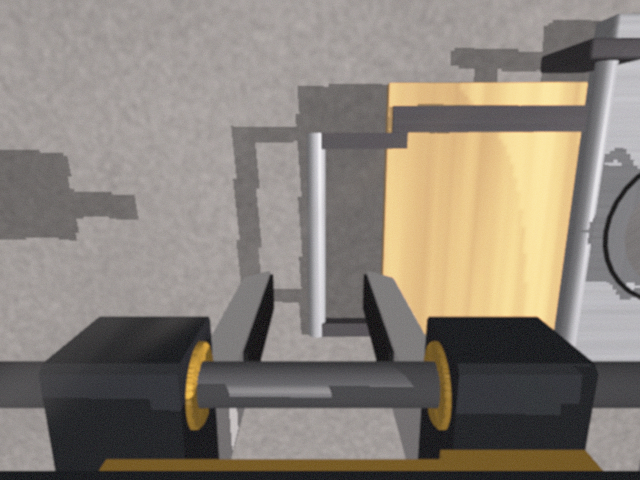

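The bar is at u≈318, v 133–336, between the fingers and within 1.5 mm of the prediction. The right finger is over the free gap to the panel edge (u≈385). Descending.

Call:
play_rows(
  plan=[
    [[0,0,0,0,0.0015,0.015,-0.15],[0,0,0,0,0.0015,0.04,-0.15],[0,0,0,0,0.0015,0.07,-0.15],[0,0,0,0,0.0015,0.095,-0.15],[0,0,0,0,0.0015,0.112,-0.15],[0,0,0,0,0.0015,0.119,-0.15],[0,0,0,0,0.0015,0.119,-0.15],[0,0,0,0,0.0015,0.119,-0.5],[0,0,0,0,0.0015,0.119,-1],[0,0,0,0,0.0015,0.119,-1]],
  ],
  grip_force=20,
)

```text
time_s: 12.85
ee_pos: [0.5259, -0.3064, 0.0325]
ee_rot: [0.101, 3.139, -0.004]
force: [-1.9, -9.2, -1.5]
grip_width: 0.0137
finger_force: 4.6
```

Call:
play_rows(
  plan=[
    [[0,0,0,0,0,0,-1],[0,0,0,0,0,0,-1],[0,0,0,0,0,0,-1],[0,0,0,0,0,0,-1],[0,0,0,0,0,0,-1],[0,0,0,0,0,0,-1],[0,0,0,0,0,0,-1],[0,0,0,0,0,0,-1],[0,0,0,0,0,0,-1],[0,0,0,0,0,0,-1]],
  ],
)

```text
time_s: 14.1
ee_pos: [0.5258, -0.3073, 0.0325]
ee_rot: [0.102, 3.139, -0.005]
force: [-0.9, -5.6, 0.4]
grip_width: 0.0111
finger_force: 20.0
```

```bash
python3 - <<'E'
from h import *
s=env.read_state();p=s["ee_pos"];print(p,s["ee_rot"],s["force"],s["grip_width"],s["finger_force"])
to(p+[.180*.061,.180*.998,.18],-.061)
n=50; t=np.arange(1,n+1)/n; a=np.pi/2*(10*t**3-15*t**4+6*t**5)
for i in range(n):
    if i%10==0: print(i//10+1); b=a[i-1] if i else 0
    print([round(180*x,1) for x in(np.cos(b)-np.cos(a[i]),-np.sin(a[i])+np.sin(b))])
E
```

```text
[ 0.5258 -0.3073  0.0325] [ 0.102   3.1387 -0.0049] [-0.9495 -5.5623  0.3648] 0.011072725023997637 19.997650980949402
turn [-0.0031  0.0014 -0.004 ] shift [ 0.0005  0.1794 -0.1806]
1
[np.float64(0.0), np.float64(-0.0)]
[np.float64(0.0), np.float64(-0.2)]
[np.float64(0.0), np.float64(-0.6)]
[np.float64(0.0), np.float64(-1.3)]
[np.float64(0.0), np.float64(-2.4)]
[np.float64(0.0), np.float64(-4.0)]
[np.float64(0.1), np.float64(-6.2)]
[np.float64(0.2), np.float64(-9.0)]
[np.float64(0.4), np.float64(-12.3)]
[np.float64(0.7), np.float64(-16.4)]
2
[np.float64(0.5), np.float64(-4.6)]
[np.float64(1.2), np.float64(-9.9)]
[np.float64(2.2), np.float64(-15.8)]
[np.float64(3.4), np.float64(-22.3)]
[np.float64(5.1), np.float64(-29.3)]
[np.float64(7.3), np.float64(-36.7)]
[np.float64(9.9), np.float64(-44.6)]
[np.float64(13.1), np.float64(-52.8)]
[np.float64(16.8), np.float64(-61.2)]
[np.float64(21.2), np.float64(-69.7)]
3
[np.float64(5.0), np.float64(-8.6)]
[np.float64(10.6), np.float64(-17.1)]
[np.float64(16.8), np.float64(-25.4)]
[np.float64(23.5), np.float64(-33.5)]
[np.float64(30.8), np.float64(
[... 246 characters left out ...]
4(17.0), np.float64(-8.1)]
[np.float64(25.1), np.float64(-11.3)]
[np.float64(33.0), np.float64(-13.9)]
[np.float64(40.5), np.float64(-16.0)]
[np.float64(47.5), np.float64(-17.7)]
[np.float64(53.9), np.float64(-19.0)]
[np.float64(59.8), np.float64(-20.0)]
[np.float64(65.1), np.float64(-20.7)]
[np.float64(69.7), np.float64(-21.2)]
5
[np.float64(4.0), np.float64(-0.3)]
[np.float64(7.4), np.float64(-0.5)]
[np.float64(10.1), np.float64(-0.6)]
[np.float64(12.3), np.float64(-0.7)]
[np.float64(13.9), np.float64(-0.7)]
[np.float64(15.1), np.float64(-0.7)]
[np.float64(15.8), np.float64(-0.7)]
[np.float64(16.2), np.float64(-0.7)]
[np.float64(16.3), np.float64(-0.7)]
[np.float64(16.4), np.float64(-0.7)]
```

Gripped. Next I take out about 2.7 mm of compliance offset and swing along the 180 mm arc at a smooth rate.

Call:
play_rows(
  plan=[
    [[0,0,0,0,-0.0005,0,-1],[0,0,0,0,-0.001,-0.0002,-1],[0,0,0,0,-0.0015,-0.0006,-1],[0,0,0,0,-0.002,-0.0013,-1],[0,0,0,0,-0.0024,-0.0024,-1],[0,0,0,0,-0.0026,-0.004,-1],[0,0,0,0,-0.0026,-0.0062,-1],[0,0,0,0,-0.0025,-0.009,-1],[0,0,0,0,-0.0023,-0.0123,-1],[0,0,0,0,-0.002,-0.0164,-1]],
  ],
)

```text
time_s: 15.35
ee_pos: [0.5257, -0.3066, 0.0483]
ee_rot: [0.102, 3.139, 0.002]
force: [4.6, 0.3, -2.3]
grip_width: 0.0111
finger_force: 20.0
```

Call:
play_rows(
  plan=[
    [[0,0,0,0,0.0005,-0.0046,-1],[0,0,0,0,0.0012,-0.0099,-1],[0,0,0,0,0.0022,-0.0158,-1],[0,0,0,0,0.0034,-0.0223,-1],[0,0,0,0,0.0051,-0.0293,-1],[0,0,0,0,0.0073,-0.0367,-1],[0,0,0,0,0.0099,-0.0446,-1],[0,0,0,0,0.0131,-0.0528,-1],[0,0,0,0,0.0168,-0.0612,-1],[0,0,0,0,0.0212,-0.0697,-1]],
  ],
)

```text
time_s: 16.6
ee_pos: [0.5269, -0.2867, 0.1187]
ee_rot: [0.102, 3.139, -0.002]
force: [5.1, -3.2, -1.1]
grip_width: 0.0112
finger_force: 20.0
```

Call:
play_rows(
  plan=[
    [[0,0,0,0,0.005,-0.0086,-1],[0,0,0,0,0.0106,-0.0171,-1],[0,0,0,0,0.0168,-0.0254,-1],[0,0,0,0,0.0235,-0.0335,-1],[0,0,0,0,0.0308,-0.0412,-1],[0,0,0,0,0.0385,-0.0485,-1],[0,0,0,0,0.0466,-0.0552,-1],[0,0,0,0,0.0549,-0.0614,-1],[0,0,0,0,0.0634,-0.067,-1],[0,0,0,0,0.072,-0.072,-1]],
  ],
)

```text
time_s: 17.85
ee_pos: [0.5313, -0.2176, 0.1931]
ee_rot: [0.103, 3.138, -0.012]
force: [-0.1, -6.3, 5.4]
grip_width: 0.0111
finger_force: 20.0
```

Call:
play_rows(
  plan=[
    [[0,0,0,0,0.0085,-0.0044,-1],[0,0,0,0,0.017,-0.0081,-1],[0,0,0,0,0.0251,-0.0113,-1],[0,0,0,0,0.033,-0.0139,-1],[0,0,0,0,0.0405,-0.016,-1],[0,0,0,0,0.0475,-0.0177,-1],[0,0,0,0,0.0539,-0.019,-1],[0,0,0,0,0.0598,-0.02,-1],[0,0,0,0,0.0651,-0.0207,-1],[0,0,0,0,0.0697,-0.0212,-1]],
  ],
)

```text
time_s: 19.1
ee_pos: [0.5356, -0.146, 0.2138]
ee_rot: [0.102, 3.139, -0.005]
force: [-0.1, -1.2, 7.4]
grip_width: 0.0116
finger_force: 20.0
```

Call:
play_rows(
  plan=[
    [[0,0,0,0,0.004,-0.0003,-1],[0,0,0,0,0.0074,-0.0005,-1],[0,0,0,0,0.0101,-0.0006,-1],[0,0,0,0,0.0123,-0.0007,-1],[0,0,0,0,0.0139,-0.0007,-1],[0,0,0,0,0.0151,-0.0007,-1],[0,0,0,0,0.0158,-0.0007,-1],[0,0,0,0,0.0162,-0.0007,-1],[0,0,0,0,0.0163,-0.0007,-1],[0,0,0,0,0.0164,-0.0007,-1]],
  ],
)

```text
time_s: 20.35
ee_pos: [0.5366, -0.1293, 0.2142]
ee_rot: [0.102, 3.14, -0.004]
force: [-0.5, -0.7, 5.9]
grip_width: 0.0118
finger_force: 20.0
```

```bash
python3 - <<'E'
from h import *
s=env.read_state();p=s["ee_pos"];print(s["time_s"],p,s["ee_rot"],s["force"],s["torque"],s["grip_width"])
to((.5258+.011,-.3073+.1797,.2125),-.065)
for n in("scene","side"): cv2.imwrite(f"pics/{n}2.png",env.grab_frame(n)[:,:,::-1])
a=cv2.imread("pics/scene2.png")[130:330,120:460]; b=cv2.imread("pics/side2.png")[140:360,160:500]
cv2.imwrite("pics/p2.png",cv2.resize(np.vstack([a,b]),None,fx=1.42,fy=1.42,interpolation=cv2.INTER_CUBIC))
E
```

```text
20.35 [ 0.5366 -0.1293  0.2142] [ 0.1021  3.1396 -0.0037] [-0.515  -0.7177  5.9351] [-0.2597 -0.0774  0.0573] 0.011774234739666245
turn [-0.0024  0.0004 -0.    ] shift [-0.0001  0.0018  0.0017]
```

View pics/p2.png

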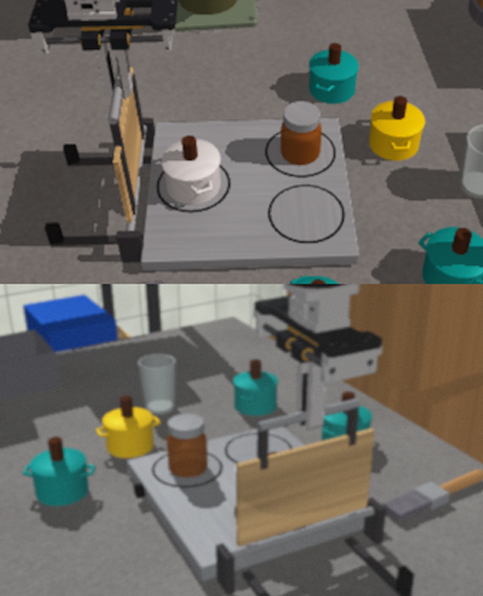

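Both views show the flap standing nearly upright, gripped at the bar, with the pot, jar and brush in place. By the geometry the bar should go about 2 mm further in +y. I'll also take off the ~6 N downward push.

Call:
play_rows(
  plan=[
    [[0,0,0,0,0.0002,-0.0001,-1],[0,0,0,0,0.0005,-0.0002,-1],[0,0,0,0,0.0009,-0.0004,-1],[0,0,0,0,0.0013,-0.0006,-1],[0,0,0,0,0.0016,-0.0008,-1],[0,0,0,0,0.0019,-0.0008,-1],[0,0,0,0,0.0021,-0.0008,-1],[0,0,0,0,0.0021,-0.0008,-1],[0,0,0,0,0.0021,-0.0008,-1],[0,0,0,0,0.0021,-0.0008,-1]],
  ],
)

```text
time_s: 21.7
ee_pos: [0.5367, -0.1269, 0.2142]
ee_rot: [-0.102, -3.14, 0.002]
force: [0.2, -0.9, 5.2]
grip_width: 0.0111
finger_force: 20.0
```

```bash
python3 - <<'E'
from h import *
s=env.read_state();print(s["ee_pos"],s["force"],s["qvel"],s["grip_width"])
for n in("scene","side"): cv2.imwrite(f"pics/{n}3.png",env.grab_frame(n)[:,:,::-1])
a=cv2.imread("pics/scene3.png")[180:320,180:250]; b=cv2.imread("pics/side3.png")[210:350,315:435]
cv2.imwrite("pics/p3.png",cv2.resize(np.hstack([a,b]),None,fx=4,fy=4,interpolation=cv2.INTER_CUBIC))
for n in("scene","side"):
    p=env.camera_params(n); pr=lambda X:(lambda c:(c[:2]/c[2]))(p["K"]@(p["R"]@np.array(X)+p["t"]))
    o=(180,180)if n=="scene" else(315-70,210)
    for x in(-.07,.07):
        for dy,z in((0,.23),(.01,.23)):
            X=np.array([.5369+x*.998+dy*.061,-.1273-x*.061+dy*.998,z]); print(n,x,dy,(pr(X)-o)*4)
# hinge rod seen at start, scene, z=.05
print(plane("scene",[c1(303,60),c1(277,270)],.05))
E
```

```text
[ 0.5367 -0.1269  0.2142] [ 0.1613 -0.9322  5.1573] [ 0.0007 -0.0007  0.0001 -0.0001  0.0001 -0.0004] 0.011117956058322569
scene -0.07 0 [110.7423 -44.6471]
scene -0.07 0.01 [130.59   -45.1555]
scene 0.07 0 [ 79.7571 142.9187]
scene 0.07 0.01 [101.6698 142.3232]
side -0.07 0 [383.0951 120.2568]
side -0.07 0.01 [372.3003 110.4442]
side 0.07 0 [657.7923  53.4426]
side 0.07 0.01 [645.2488  44.7652]
[[ 0.4248 -0.1197  0.05  ]
 [ 0.6332 -0.1326  0.05  ]]
```

View pics/p3.png

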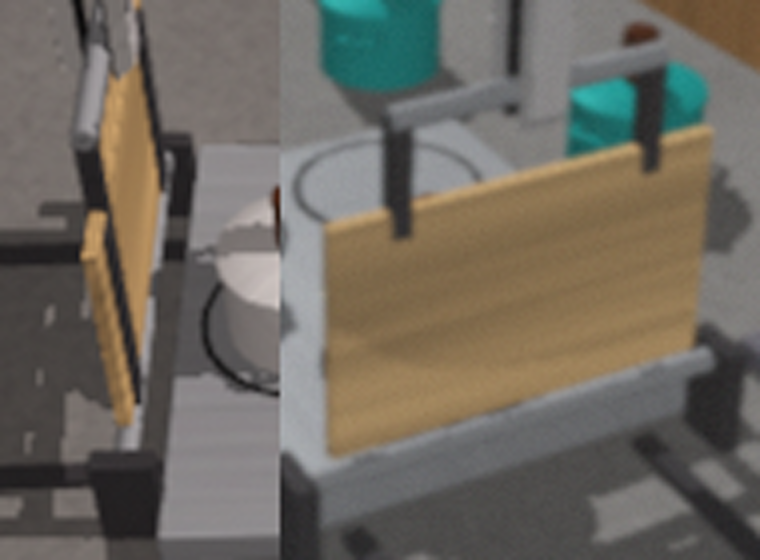

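The near bar end at crop (83,140) against the predicted (80,143) puts the bar over the hinge line to within about 1 mm (<0.5°). The flap is still and gripped, and the bystanders are untouched, so I'm handing in.

```bash
python3 -c "
from bench import env
print(env.finish_job())"
```

```text
the job is handed in; nothing more can be done
None
```

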